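# Turn the spice carousel to bring the yellow-capped jar to the front

## Task

Take the handle on top of the spice carousel in a gentle grip (squeeze of 30 N or less) and turn the carousel until the yellow-capped jar on it stands right at the front mark, the red arrow on the carousel's foot. Turn smoothly, without jerks, so that the jars and the tin stay upright in their places on it, and do not touch them or disturb the things round the carousel. Finish while still holding the handle, keeping the carousel still so that the cook can take the jar; do not let go at the end.

Things in the scene. Friction and masses are not known exactly. Their poses are not given: they have to be found in the camera images.
- carousel_base: White round foot of the carousel, 190 mm across, fixed to the worktop; it may stand turned by up to 0.6 rad. Origin on the axis of rotation at worktop height, z up. Its own -x axis points to the front: there a white tongue 42 mm wide reaches out to 162 mm from the axis, past the turntable's rim, with a flat red arrow on it (the front mark).
- turntable (a joint): Angle of the bamboo turntable on its foot, rad, counterclockwise positive seen from above, stops at -6.2 and 6.2. 1.5 kg; drag 0.06 N m plus 0.15 N m per rad/s; it stays where it is left. Plate 268 mm across; the jars stand on its upper face, 24 mm above the worktop; the rim rises 10 mm over that. A steel post 16 mm thick in its centre carries a wooden T handle.
- handle (a point): Centre of the wooden T handle, a level bar 76 mm long, 16 mm thick and 36 mm high, centred on the axis of rotation 180 mm above the worktop (the bar spans 162 to 198 mm above it, well above the jars). The point's x axis runs along the bar, its y axis across the thickness, z up; it turns with the turntable.
- yellow_jar_mid (a point): Centre of the spice jar with the yellow cap, 45 mm across and 100 mm high, half-way up, z along the jar. It stands loose (about 0.25 kg) on the turntable, about 88 mm from the axis, and rides along by friction.
- white_jar_a_mid (a point): Centre of a spice jar with a white cap, 47 mm across and 98 mm high, half-way up; loose on the turntable.
- white_jar_b_mid (a point): Centre of a second, equal spice jar with a white cap, 47 mm across and 98 mm high, half-way up; loose on the turntable.
- tomato_tin_mid (a point): Centre of a food tin with tomatoes pictured on it, 75 mm across and 58 mm high, half-way up; loose on the turntable.
- garlic_mid (a point): Centre of a garlic bulb, 56 mm, beside the carousel: leave it alone.
- food_tub_mid (a point): Centre of a food tub with a red lid, 89 x 119 x 56 mm, beside the carousel: leave it alone.
- glass_mid (a point): Centre of a drinking glass, 65 mm across and 88 mm high, beside the carousel: leave it alone.
Not all that is in view belongs to the job. Leave any blue look-alike of the part that bears yellow_jar_mid alone.

How it is judged:
By the outcome, as a careful person would: the job done as asked, in the order asked, and still so for the second after the job is handed in, while the arm keeps its last pose, push and grip.
It also fails if it takes over 48 s, if anything falls off the work surface, if the arm or the gripper's body presses on something with over 40 N, if the wrist force passes 120 N, or if a joint passes its speed limit or range.

## Robot

A 7-joint arm with a two-finger parallel gripper is mounted at the origin on a cart in front of the work surface, level with it; the furniture and walls round the work are solid. World frame = base frame: x ahead of the robot, y to its left, z up, the work surface at z = 0. Lengths are in m, angles in rad, forces in N, time in s.
With the tool pointing down it reaches from about 0.425 to 0.875 m from the base axis. Payload 4.7 kg.
Tool frame: the origin (TCP) lies where the fingers leave the gripper's body, on its centre line; the fingertips stand 70 mm ahead of it and the grasp point (between the pads) lies 51 mm ahead of it; z points along the fingers, y is the line along which they close (so a half turn about z gives the same grasp; the last joint's range is limited). The gripper opens to 87 mm and grips with 3 to 60 N. Pads are 19 mm wide; open, the fingers measure 117 mm over their backs; the gripper's body (75 mm by 190 mm) begins 51 mm behind the grasp point.
Start: joints at [1.24, 0.321, -0.07, 1.45, 0.023, 1.371, -0.057], TCP at [0.22, -0.612, 0.292] pointing down, gripper open.
Joint ranges: [-2.86, 2.86], [-0.3, 2.09], [-1.38, 1.24], [0.06, 2.45], [-1.56, 4.7], [0.09, 2.05], [-2.69, 2.69]. Speed limits (rad/s): [2.57, 2.57, 3.14, 3.14, 3.14, 3.14, 3.14].

## Interface

Orientations are given as a rotation vector (axis times angle).
In Python, from bench import ctrl gives the robot as it stands.
- The arm moves only by the tool drive_tool, never from a script. Its argument "motion" is a list of rows, each a list of 3 entries, a list of its own where there are three numbers: the shift along the tool's x, y, z in cm, then the turn, a rotation vector about the tool's x, y, z in degrees, then the opening, from -1 (shut) to 1 (fully open). In form: [[[x, y, z], [ax, ay, az], claw], ...]. A call has 1 to 12 rows; each row shifts and turns the commanded pose from where the row before left it, along the tool's axes as they then stand; what a row does not reach is not made up. A row lasts 1/8 s, in which the tool goes at most 62.5 mm and 10.7 degrees, less where a joint would pass 70% of its speed; a pose out of reach is approached as far as the arm can. A call with a gripper value outside its range is refused whole. The fingers move at their own pace and stop on an object; "force" is the grip in N (left out, the last holds). Time passes only in rows, so rows that do not move let the fingers close. It gives the time, the measured TCP pose, the force, the opening and the grip force at its end, in the units of the state.
- ctrl.get_state(): the state, without advancing time (a new reading comes with each control period).
- ctrl.get_image(name): name is "scene" or "top" or "wrist"; returns the picture (420x560x3 uint8, red, green, blue); there is no depth.
- ctrl.calibration(name): a dict with "K" (3x3 intrinsics, pixels), "origin" and "attitude" of the camera in the world; the wrist camera has in their place "tool_from_camera" (4x4, takes a point from camera to tool coordinates, whose origin is the TCP and whose axes are the flange's). Camera axes: x right, y up, looking along -z (the intrinsics and any distortion apply to the point x, -y, -z); pixel columns grow to the right and rows downward; lengths in m; the calibration is good to about 2 mm. A picture is of the moment at which its call begins: read the wrist's pose just before it. calibration takes no time and is no camera call.
- ctrl.close_job(): hands the job in; it is judged then, once.
The state is a dict: "time": time; "joint_positions": joint angles; "qd": joint speeds; "joint_torque": joint torques, N m; "position": TCP position; "tool_rot": TCP orientation; "ft_force": force on the tool from outside, world axes, zero at the start; "torque": the same for the moment, N m; "grip_width": opening from 0.0 (shut) to 1.0 (fully open); "grip_force": force on a finger pad.
Only numpy, scipy, OpenCV 4.12 (cv2) and the standard library are available. Lean on these libraries where they do the work, as an engineer would, in place of code of your own. Each camera call takes 0.05 s, during which the arm holds its last target. There are 200 camera calls.

## Working session

There is one attempt and no reset: what is moved stays moved. The work goes in short steps, Python scripts to look and compute and a tool call to move; the robot and the scene stay as the last step left them, time stands still between calls to the robot, and variables do not carry over. Pictures are saved under pics/ and viewed, at most 10 in all, crops included, and the job is handed in when it is done.

Besides the shell and the picture viewer there is one more tool, called after ">>>" by a JSON object that holds its "op" and its "data", one argument or row to a line. drive_tool: Moves the arm, as the interface text tells. Its arguments: {"type":"object","properties":{"motion":{"type":"array","items":{"type":"array"}},"force":{"type":"number"}},"required":["motion"]}

```bash
mkdir -p pics
python3 - <<'E'
from bench import ctrl
import cv2
s=ctrl.get_state();print(s)
for n in("scene","top"):
    im=ctrl.get_image(n);cv2.imwrite(f"pics/{n}0.png",im[:,:,::-1]);print(n,ctrl.calibration(n))
print(ctrl.calibration("wrist"))
E
```

```text
{'time': 0.0, 'joint_positions': array([ 1.24010616,  0.3217999 , -0.07009848,  1.45170125,  0.02260244,
        1.37076435, -0.05688289]), 'qd': array([-0.00026147,  0.00033219,  0.00099238, -0.00087071,  0.00035355,
        0.00075621, -0.00197721]), 'joint_torque': array([ 2.78947664e-04, -4.91289496e+01, -4.03695619e-01, -3.12525773e+01,
       -6.38461090e-02,  4.36897378e-02,  1.69724290e-04]), 'position': array([ 0.21952304, -0.61135857,  0.2911633 ]), 'tool_rot': array([-3.09319586e+00, -5.38696554e-01,  6.56238365e-04]), 'ft_force': array([ 0.24748144, -0.78298888, -0.72278362]), 'torque': array([0.05955871, 0.05497894, 0.04402152]), 'grip_force': 0.0, 'grip_width': 0.9999571443516121}
scene {'K': array([[390.93098569,   0.        , 282.88032559],
       [  0.        , 390.93098569, 205.60974675],
       [  0.        ,   0.        ,   1.        ]]), 'origin': array([-0.0785387 ,  0.49818638,  0.90040138]), 'attitude': array([ 0.44091465, -0.84202199, -2.09598878])}
top {'K': array([[469.58534905,   0.        , 279.9449136 ],
       [  0.        , 469.58534905, 207.61337793],
       [  0.        ,   0.        ,   1.        ]]), 'origin': array([0.38606398, 0.05765612, 1.23011804]), 'attitude': array([ 0.10544302, -0.10711136, -1.59373049])}
{'K': array([[301.04283924,   0.        , 281.08277344],
       [  0.        , 301.04283924, 207.92185874],
       [  0.        ,   0.        ,   1.        ]]), 'tool_from_camera': array([[ 5.51599999e-04,  9.57741727e-01,  2.87629068e-01,
         7.99590774e-02],
       [ 9.99998699e-01, -9.64291663e-04,  1.29313454e-03,
        -5.51673781e-04],
       [ 1.51584722e-03,  2.87627980e-01, -9.57741013e-01,
        -9.19848262e-02],
       [ 0.00000000e+00,  0.00000000e+00,  0.00000000e+00,
         1.00000000e+00]])}
```

View pics/top0.png

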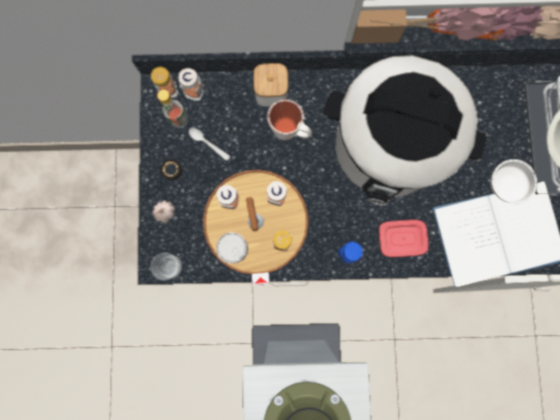

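View pics/scene0.png

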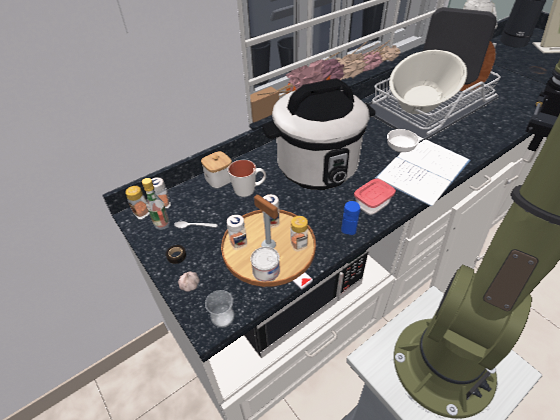

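The top view shows the carousel at about (256,222), the T handle at (252,213), the tin at (232,248), the white caps at (228,196) and (277,192), and the red arrow at (261,280). Candidates for the jar:
- The yellow cap on the plate, top (282,241) and scene (300,223). It fits, because it stands on the turntable.
- The orange and yellow caps at (161,76) and (164,97). They are off the carousel.
- The blue cylinder at (352,252). This is the look-alike.

I'll measure these now and confirm in a crop.

```bash
cat > h.py <<'E'
import numpy as np,cv2
from scipy.spatial.transform import Rotation as R
from bench import ctrl
def cam(n,s=None):
    c=ctrl.calibration(n)
    if n!="wrist": return c["K"],R.from_rotvec(c["attitude"]).as_matrix(),np.array(c["origin"])
    T=np.eye(4);T[:3,:3]=R.from_rotvec(s["tool_rot"]).as_matrix();T[:3,3]=s["position"]
    M=T@c["tool_from_camera"];return c["K"],M[:3,:3],M[:3,3]
def ray(C,uv,z):
    K,A,o=C;p=np.linalg.inv(K)@[uv[0],uv[1],1];d=A@[p[0],-p[1],-p[2]]
    return o+d*(z-o[2])/d[2]
def proj(C,P):
    K,A,o=C;q=A.T@(np.array(P)-o);v=K@[q[0],-q[1],-q[2]];return v[:2]/v[2]
def blobs(im,lo,hi,box,amin=15):
    m=cv2.inRange(cv2.cvtColor(im,cv2.COLOR_RGB2HSV),lo,hi);k=np.zeros_like(m)
    x0,y0,x1,y1=box;k[y0:y1,x0:x1]=m[y0:y1,x0:x1]
    n,l,st,c=cv2.connectedComponentsWithStats(k)
    return [(c[i].round(1),st[i,4],np.argwhere(l==i)[:,::-1]) for i in range(1,n) if st[i,4]>=amin]
E
python3 - <<'E'
from h import *
t=cv2.imread("pics/top0.png")[:,:,::-1].copy();s=cv2.imread("pics/scene0.png")[:,:,::-1].copy()
C=cam("top");S=cam("scene")
for nm,lo,hi,z in(("arrow",(0,150,120),(6,255,255),.006),("arrow2",(170,150,120),(180,255,255),.006),("yellow",(18,190,120),(30,255,255),.124),("bar",(4,120,50),(14,255,170),.198),("plate",(10,90,120),(22,200,255),.034)):
    for n,Cc,im,b in(("top",C,t,(195,165,315,292)),("scene",S,s,(215,190,325,295))):
        for c,a,p in blobs(im,lo,hi,b):
            r=cv2.minAreaRect(p.astype(np.float32));print(nm,n,c,a,ray(Cc,c,z).round(4),np.round(r[1],1))
            if nm=="bar":
                bx=cv2.boxPoints(r);print([ray(Cc,q,z).round(3)[:2] for q in bx])
            if nm=="plate" and a>1000:
                h=cv2.convexHull(p.astype(np.int32));P=np.array([ray(Cc,q[0],.034)[:2] for q in h])
                A=np.c_[2*P,np.ones(len(P))];x=np.linalg.lstsq(A,(P**2).sum(1),rcond=None)[0];print("circle",x[:2],np.sqrt(x[2]+x[:2]@x[:2]))
a=cv2.resize(t[165:295,190:320],(580,580),interpolation=cv2.INTER_CUBIC)
cv2.imwrite("pics/crop0.png",a[:,:,::-1])
E
```

```text
arrow scene [304.6 280.8] 29 [0.3648 0.1076 0.006 ] [5. 7.]
bar top [262.6 178.9] 143 [0.5919 0.0919 0.198 ] [85.4 23.4]
[array([0.583, 0.187]), array([0.634, 0.175]), array([ 0.584, -0.01 ]), array([0.533, 0.003])]
bar top [207.8 206.2] 44 [0.5333 0.2147 0.198 ] [ 3.6 35.7]
[array([0.497, 0.231]), array([0.572, 0.206]), array([0.569, 0.199]), array([0.494, 0.223])]
bar top [251.8 213.9] 162 [0.5136 0.1174 0.198 ] [31.1  6. ]
[array([0.547, 0.13 ]), array([0.549, 0.117]), array([0.48 , 0.106]), array([0.478, 0.119])]
bar top [305.9 228.3] 16 [ 0.4786 -0.0013  0.198 ] [ 1.2 14.1]
[array([0.464, 0.002]), array([ 0.495, -0.002]), array([ 0.495, -0.005]), array([ 0.464, -0.001])]
bar top [207.9 239.4] 43 [0.4596 0.2149 0.198 ] [28.5  3. ]
[array([0.487, 0.227]), array([0.489, 0.221]), array([0.43 , 0.201]), array([0.428, 0.207])]
bar scene [263.4 208.9] 263 [0.4955 0.138  0.198 ] [28.6 25. ]
[array([0.506, 0.192]), array([0.549, 0.124]), array([0.468, 0.106]), array([0.43 , 0.173])]
bar scene [287.3 213.1] 39 [0.4472 0.1    0.198 ] [16.7  3.2]
[array([0.461, 0.114]), array([0.468, 0.107]
[... 233 characters left out ...]
733 0.2668 0.198 ] [ 2.8 20.3]
[array([0.454, 0.29 ]), array([0.497, 0.25 ]), array([0.491, 0.246]), array([0.448, 0.287])]
bar scene [269.2 277.5] 339 [0.3224 0.2455 0.198 ] [28.2 89.2]
[array([0.422, 0.298]), array([0.31 , 0.134]), array([0.252, 0.179]), array([0.357, 0.333])]
plate top [258.8 221.7] 6677 [0.5133 0.1094 0.034 ] [102.4 104.2]
circle [0.51582444 0.11851854] 0.13364245829611604
plate scene [265.1 202.3] 115 [0.6496 0.0331 0.034 ] [24.4  4.7]
plate scene [270.4 246.1] 3357 [0.4987 0.1224 0.034 ] [75. 94.]
circle [0.51267864 0.11904734] 0.13533638737682813
plate scene [238.4 234. ] 15 [0.5922 0.1692 0.034 ] [2.5 8.2]
plate scene [295.1 241. ] 27 [0.4702 0.0563 0.034 ] [14.  2.]
```

View pics/crop0.png

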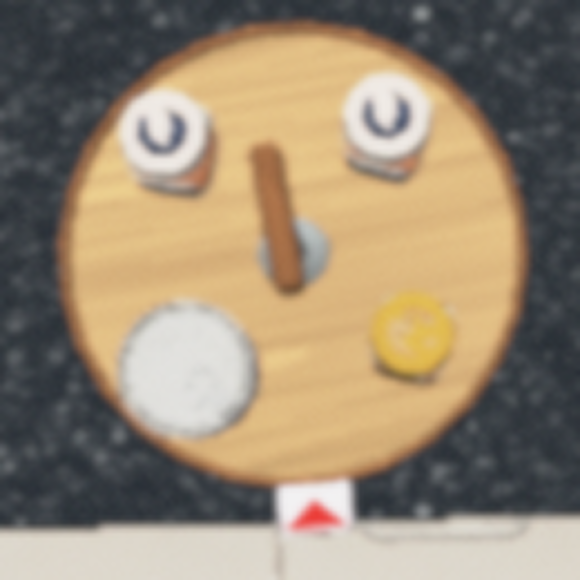

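The crop confirms that the yellow-capped jar stands on the plate, at crop (412,333), which is about (282.3,239.6) in the top view. The red arrow is at crop (315,515), about (260.6,280.4), on the white tongue. Next I'll compute the angles.

Run:
```python
from h import *
t=cv2.imread("pics/top0.png")[:,:,::-1].copy();s=cv2.imread("pics/scene0.png")[:,:,::-1].copy()
C=cam("top");S=cam("scene");ax=np.array([.5145,.1187])
def rep(nm,P):
    d=P[:2]-ax;print(nm,P.round(4),"r",np.hypot(*d).round(4),"ang",np.degrees(np.arctan2(d[1],d[0])).round(1))
for n,Cc,im,b,b2 in(("top",C,t,(270,228,296,254),(245,272,275,290)),("scene",S,s,(285,210,315,240),(290,268,318,292))):
    c,a,p=max(blobs(im,(18,120,100),(32,255,255),b),key=lambda q:q[1]);rep(n+f" cap {c} {a}",ray(Cc,c,.122))
    x0,y0,x1,y1=b2;q=im[y0:y1,x0:x1].astype(int);m=(q[:,:,0]-np.maximum(q[:,:,1],q[:,:,2])>60)
    v,u=np.nonzero(m);c=(u.mean()+x0,v.mean()+y0);rep(n+f" arrow {np.round(c,1)} {len(u)}",ray(Cc,c,.006))
# bar axis from its long sides
c,a,p=[q for q in blobs(t,(2,110,40),(15,255,190),(240,195,264,235)) if q[1]>80][0]
P=np.array([ray(C,q,.198)[:2] for q in p]);w=P-P.mean(0);v=np.linalg.svd(w)[2][0];print("bar",P.mean(0),np.degrees(np.arctan2(v[1],v[0])),np.ptp(w@v))
st=ctrl.get_state();A=R.from_rotvec(st["tool_rot"]).as_matrix();print("tool x yaw",np.degrees(np.arctan2(A[1,0],A[0,0])))
```

```text
top cap [282.  239.5] 282 [0.4604 0.0516 0.122 ] r 0.0862 ang -128.9
top arrow [260.1 280.7] 46 [0.3634 0.1102 0.006 ] r 0.1513 ang -176.8
scene cap [299.  223.9] 213 [0.4537 0.0566 0.122 ] r 0.0869 ang -134.4
scene arrow [302.8 278.3] 61 [0.3738 0.1065 0.006 ] r 0.1412 ang -175.0
bar [0.5157223  0.11795139] -170.58333987136533 0.07491402198907149
tool x yaw 19.75876759540093
```

>>> {"op": "drive_tool", "data": {
  "motion": [
    [[0,0,-0.5],[0,0,-10],1],
    [[0,0,-0.5],[0,0,-10],1],
    [[0,0,0],[0,0,-10],1],
    [[0,0,0],[0,0,-10],1],
    [[0,0,0],[0,0,-10],1],
    [[0,0,0],[0,0,-10],1],
    [[0,0,0],[0,0,-10],1],
    [[0,0,0],[0,0,-10],1],
    [[0,0,0],[0,0,-10],1]
  ]
}}

```text
time: 1.23
position: [0.2196, -0.6115, 0.3016]
tool_rot: [-1.8, -2.574, -0.001]
ft_force: [0.9, -0.5, -0.4]
grip_width: 1.003
grip_force: 0.0
```

>>> {"op": "drive_tool", "data": {
  "motion": [
    [[0,0,0],[0,0,-10],1],
    [[0,0,0],[0,0,-10],1],
    [[0,0,0],[0,0,-10],1],
    [[0,0,0],[0,0,-10],1],
    [[0,0,0],[0,0,-10],1],
    [[0,0,0],[0,0,-10],1],
    [[0,0,0],[0,0,-10],1],
    [[0,0,0],[0,0,-9.5],1]
  ]
}}

```text
time: 2.22
position: [0.2197, -0.6108, 0.295]
tool_rot: [0.164, -3.125, -0.017]
ft_force: [1.5, -0.8, -2.9]
grip_width: 1.002
grip_force: 0.0
```

```bash
cat > d.py <<'E'
from h import *
import sys
st=ctrl.get_state();A=R.from_rotvec(st["tool_rot"]).as_matrix()
print(st["time"],st["position"].round(4),"yaw",np.degrees(np.arctan2(A[1,0],A[0,0])),"q",st["joint_positions"].round(2))
for a in sys.argv[1:]:
    print(a,"tool cm",(A.T@(np.array(eval(a))-st["position"])*100).round(2))
E
python3 d.py "(.4,-.35,.305)" "(.44,-.1,.305)" "(.515,.1183,.305)"
```

```text
2.225 [ 0.2197 -0.6108  0.295 ] yaw -173.99972010310054 q [ 1.71  0.41 -0.71  1.42  0.27  1.43  2.67]
(.4,-.35,.305) tool cm [-20.65  24.07  -0.98]
(.44,-.1,.305) tool cm [-27.24  48.51  -0.78]
(.515,.1183,.305) tool cm [-36.98  69.44  -0.65]
```

>>> {"op": "drive_tool", "data": {
  "motion": [
    [[-2,2.4,-0.2],[0,0,0],1],
    [[-3.1,3.6,-0.2],[0,0,0],1],
    [[-3.1,3.6,-0.2],[0,0,0],1],
    [[-3.1,3.6,-0.2],[0,0,0],1],
    [[-3.1,3.6,-0.2],[0,0,0],1],
    [[-3.1,3.6,0],[0,0,0],1],
    [[-3.1,3.6,0],[0,0,0],1],
    [[-1.3,4.8,0],[0,0,0],1],
    [[-1.3,4.8,0],[0,0,0],1],
    [[-1.3,4.8,0],[0,0,0],1],
    [[-1.3,4.8,0],[0,0,0],1],
    [[-1,3,0],[0,0,0],1]
  ]
}}

```text
time: 3.72
position: [0.4403, -0.1211, 0.3089]
tool_rot: [0.164, -3.128, -0.014]
ft_force: [-0.6, 0.6, -0.1]
grip_width: 1.003
grip_force: 0.0
```

```bash
python3 d.py "(.515,.1183,.305)"
```

```text
3.725 [ 0.4403 -0.1211  0.3089] yaw -173.98633371041737 q [ 1.39 -0.13 -1.07  1.84 -0.12  1.37  2.02]
(.515,.1183,.305) tool cm [-9.94 23.02  0.53]
```

>>> {"op": "drive_tool", "data": {
  "motion": [
    [[-1.6,3.7,0.1],[0,0,0],1],
    [[-2,4.6,0.1],[0,0,0],1],
    [[-2,4.6,0.1],[0,0,0],1],
    [[-2,4.6,0.1],[0,0,0],1],
    [[-1.6,3.7,0.1],[0,0,0],1],
    [[-0.7,1.8,0],[0,0,-3.5],1],
    [[0,0,0],[0,0,0],1],
    [[0,0,0],[0,0,0],1]
  ]
}}

```text
time: 4.72
position: [0.515, 0.1141, 0.3055]
tool_rot: [0.253, -3.123, -0.015]
ft_force: [0.7, 1.0, 0.4]
grip_width: 1.003
grip_force: 0.0
```

```bash
python3 d.py "(.515,.1183,.305)"
python3 - <<'E'
from h import *
s=ctrl.get_state();im=ctrl.get_image("wrist");cv2.imwrite("pics/w1.png",im[:,:,::-1])
C=cam("wrist",s)
for n,P in(("handle",(.515,.118,.198)),("cap",(.4604,.0516,.124)),("arrow",(.3634,.1102,.006)),("axis plate",(.515,.1183,.024))):print(n,proj(C,P).round(1))
E
```

```text
4.725 [0.515  0.1141 0.3055] yaw -170.72417290751878 q [ 0.9   0.26 -1.32  1.7   0.24  1.39  1.27]
(.515,.1183,.305) tool cm [-0.07  0.42  0.06]
handle [283.6 234.9]
cap [218.  136.2]
arrow [294.9  56.2]
axis plate [281.1 184.5]
```

View pics/w1.png

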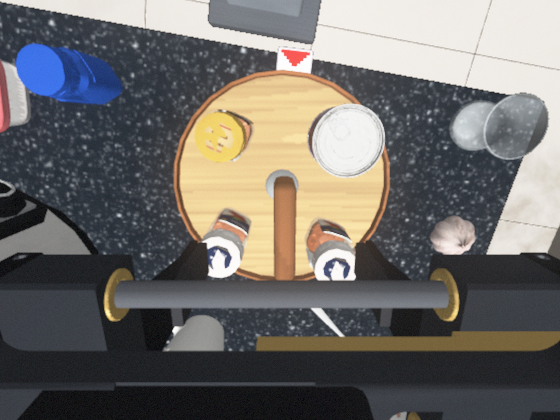

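The wrist view shows the bar upright at column 284.7, so it is aligned with tool x. The yellow cap is at (220,136), the arrow at (295,58) and the tin at (348,140), all matching the predictions. I'll centre on the bar and go down.

>>> {"op": "drive_tool", "data": {
  "motion": [
    [[0,0.3,0],[0,0,0],1],
    [[0,0.15,1],[0,0,0],1],
    [[0,0,1.6],[0,0,0],1],
    [[0,0,1.6],[0,0,0],1],
    [[0,0,1.6],[0,0,0],1],
    [[0,0,1.1],[0,0,0],1],
    [[0,0,0.5],[0,0,0],1],
    [[0,0,0],[0,0,0],1],
    [[0,0,0],[0,0,0],1]
  ],
  "force": 20
}}

```text
time: 5.9
position: [0.5141, 0.1205, 0.2324]
tool_rot: [0.256, -3.124, -0.016]
ft_force: [0.2, 0.5, -0.3]
grip_width: 1.001
grip_force: 0.0
```

```bash
python3 d.py "(.515,.1183,.231)"
python3 - <<'E'
from h import *
b=cv2.imread("pics/w1.png")[:,:,::-1].copy()
A=R.from_rotvec([.253,-3.123,-.015])
C=cam("wrist",dict(tool_rot=[.253,-3.123,-.015],position=[.515,.1141,.3055]))
ax=np.array([.515,.1183])
c,a,p=max(blobs(b,(18,150,100),(32,255,255),(185,100,255,170)),key=lambda q:q[1]);(x,y),r=cv2.minEnclosingCircle(p.astype(np.float32))
for uv,z in((c,.122),((x,y),.122)):
    P=ray(C,uv,z)[:2];d=P-ax;print("cap",uv,P,np.hypot(*d),np.degrees(np.arctan2(*d[::-1])))
q=b[40:75,270:320].astype(int);v,u=np.nonzero(q[:,:,0]-np.maximum(q[:,:,1],q[:,:,2])>70)
P=ray(C,(u.mean()+270,v.mean()+40),.006)[:2];d=P-ax;print("arrow",u.mean()+270,v.mean()+40,P,np.hypot(*d),np.degrees(np.arctan2(*d[::-1])))
E
```

```text
5.9 [0.5141 0.1205 0.2324] yaw -170.61733104508073 q [ 0.82  0.33 -1.27  1.8   0.32  1.26  1.2 ]
(.515,.1183,.231) tool cm [-0.05 -0.23  0.14]Traceback (most recent call last):
  File "<stdin>", line 6, in <module>
ValueError: max() iterable argument is empty
```

>>> {"op": "drive_tool", "data": {
  "motion": [
    [[0,-0.2,0.1],[0,0,0],1],
    [[0,0,0],[0,0,0],0.6],
    [[0,0,0],[0,0,0],0.2],
    [[0,0,0],[0,0,0],-0.1],
    [[0,0,0],[0,0,0],-0.4],
    [[0,0,0],[0,0,0],-0.6],
    [[0,0,0],[0,0,0],-0.8],
    [[0,0,0],[0,0,0],-1],
    [[0,0,0],[0,0,0],-1],
    [[0,0,0],[0,0,0],-1]
  ],
  "force": 20
}}

```text
time: 7.15
position: [0.5143, 0.1171, 0.2308]
tool_rot: [0.255, -3.123, -0.013]
ft_force: [0.7, -4.1, 0.1]
grip_width: 0.183
grip_force: 20.0
```

```bash
python3 d.py
python3 - <<'E'
from h import *
b=cv2.imread("pics/w1.png")[:,:,::-1].copy()
C=cam("wrist",dict(tool_rot=[.253,-3.123,-.015],position=[.515,.1141,.3055]))
ax=np.array([.515,.1183])
print(b[125,205],b[150,225])
for lo in((15,200,100),(12,180,100)):
  for c,a,p in blobs(b,lo,(32,255,255),(185,100,255,170),200):
    (x,y),r=cv2.minEnclosingCircle(p.astype(np.float32))
    P=ray(C,(x,y),.123)[:2];d=P-ax;print("cap",c,(x,y,r),P,np.hypot(*d),np.degrees(np.arctan2(*d[::-1])))
q=b[40:75,270:320].astype(int);v,u=np.nonzero(q[:,:,0]-np.maximum(q[:,:,1],q[:,:,2])>70)
P=ray(C,(u.mean()+270,v.mean()+40),.006)[:2];d=P-ax;print("arrow",u.mean()+270,v.mean()+40,P,np.hypot(*d),np.degrees(np.arctan2(*d[::-1])))
E
```

```text
7.15 [0.5143 0.1171 0.2308] yaw -170.67045472885394 q [ 0.83  0.33 -1.27  1.8   0.32  1.26  1.21]
[241 212 107] [242 214 109]
arrow 294.62549800796813 55.96812749003984 [0.36324695 0.10994699] 0.15198276402406924 -176.84942068415697
```

>>> {"op": "drive_tool", "data": {
  "motion": [
    [[0,0,0],[0,0,0.5],-1],
    [[0,0,0],[0,0,1.2],-1],
    [[0,0,0],[0,0,2],-1],
    [[0,0,0],[0,0,2.6],-1],
    [[0,0,0],[0,0,3],-1],
    [[0,0,0],[0,0,3],-1],
    [[0,0,0],[0,0,3],-1],
    [[0,0,0],[0,0,2.8],-1],
    [[0,0,0],[0,0,2.3],-1],
    [[0,0,0],[0,0,1.5],-1],
    [[0,0,0],[0,0,0.8],-1],
    [[0,0,0],[0,0,0.3],-1]
  ],
  "force": 20
}}

```text
time: 8.65
position: [0.5144, 0.1177, 0.2308]
tool_rot: [-0.374, -3.11, -0.012]
ft_force: [0.3, -5.1, 0.5]
grip_width: 0.183
grip_force: 20.0
```

```bash
python3 d.py "(.515,.1183,.231)"
```

```text
8.65 [0.5144 0.1177 0.2308] yaw 166.29003742947768 q [ 0.77  0.29 -1.18  1.8   0.27  1.24  0.85]
(.515,.1183,.231) tool cm [-0.05  0.08 -0.02]
```

Turned 23.0° as expected. Next I'll turn another 21.5° and measure.

>>> {"op": "drive_tool", "data": {
  "motion": [
    [[0,0,0],[0,0,0.5],-1],
    [[0,0,0],[0,0,1.2],-1],
    [[0,0,0],[0,0,2],-1],
    [[0,0,0],[0,0,2.5],-1],
    [[0,0,0],[0,0,2.7],-1],
    [[0,0,0],[0,0,2.8],-1],
    [[0,0,0],[0,0,2.7],-1],
    [[0,0,0],[0,0,2.5],-1],
    [[0,0,0],[0,0,2.1],-1],
    [[0,0,0],[0,0,1.4],-1],
    [[0,0,0],[0,0,0.8],-1],
    [[0,0,0],[0,0,0.3],-1]
  ],
  "force": 20
}}

```text
time: 10.15
position: [0.5146, 0.1182, 0.2308]
tool_rot: [-0.947, -2.985, -0.011]
ft_force: [3.0, -5.4, -1.3]
grip_width: 0.185
grip_force: 20.0
```

```bash
python3 d.py
python3 - <<'E'
from h import *
s=ctrl.get_state();ax=np.array([.515,.1183])
for n in("wrist","top","scene"):
    im=ctrl.get_image(n);C=cam(n,s);cv2.imwrite(f"pics/{n}2.png",im[:,:,::-1])
    g=np.radians(-175);P0=[ax[0]+.087*np.cos(g),ax[1]+.087*np.sin(g),.124];u,v=proj(C,P0).astype(int);w=55 if n=="wrist" else 22
    print(n,"expect",u,v,"arrow",proj(C,(.3633,.11,.004)).round(1))
    for c,a,p in blobs(im,(18,120,100),(33,255,255),(max(u-w,0),max(v-w,0),u+w,v+w),60):
        (x,y),r=cv2.minEnclosingCircle(p.astype(np.float32));P=ray(C,(x,y),.123)[:2];d=P-ax;print(c,a,(x,y,r),P.round(4),np.hypot(*d).round(4),np.degrees(np.arctan2(*d[::-1])).round(1))
E
```

```text
10.15 [0.5146 0.1182 0.2308] yaw 144.81463134671378 q [ 0.72  0.26 -1.11  1.8   0.23  1.24  0.5 ]
wrist expect 192 140 arrow [183.3  78.4]
[195.6 142. ] 3090 (195.16587829589844, 143.19668579101562, 36.474327087402344) [0.4304 0.1109] 0.0849 -175.0
top expect 257 253 arrow [260.2 280.8]
scene expect 288 238 arrow [304.2 282.1]
[289.1 241.6] 223 (289.0, 241.0, 9.219644546508789) [0.4234 0.1139] 0.0917 -177.2
```

View pics/wrist2.png

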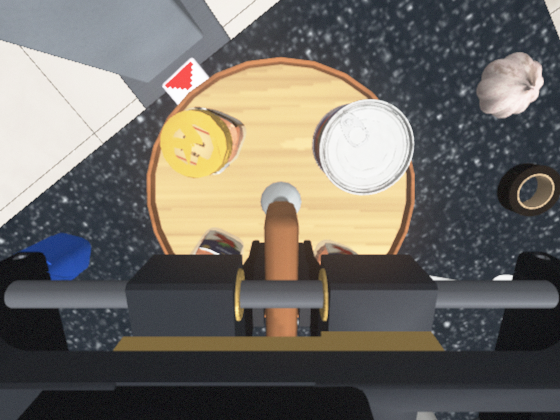

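View pics/top2.png

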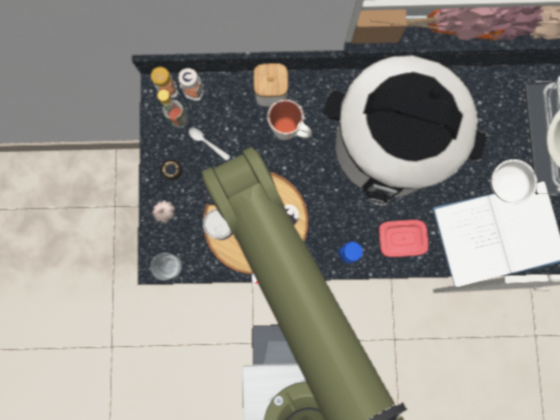

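The wrist view shows everything upright. The yellow cap is at (195,143), about -175.0°, and the arrow at (185,80), about -176.8°. In the top view the arm hides the jar. About 2.1° remains.

>>> {"op": "drive_tool", "data": {
  "motion": [
    [[0,0,0],[0,0,0.2],-1],
    [[0,0,0],[0,0,0.5],-1],
    [[0,0,0],[0,0,0.7],-1],
    [[0,0,0],[0,0,0.5],-1],
    [[0,0,0],[0,0,0.2],-1],
    [[0,0,0],[0,0,0],-1],
    [[0,0,0],[0,0,0],-1],
    [[0,0,0],[0,0,0],-1],
    [[0,0,0],[0,0,0],-1],
    [[0,0,0],[0,0,0],-1]
  ],
  "force": 20
}}

```text
time: 11.55
position: [0.5146, 0.1182, 0.2308]
tool_rot: [-1.001, -2.967, -0.011]
ft_force: [3.9, -4.0, -2.2]
grip_width: 0.18
grip_force: 20.0
```

```bash
python3 d.py
python3 - <<'E'
from h import *
s=ctrl.get_state();ax=np.array([.515,.1183]);im=ctrl.get_image("wrist");C=cam("wrist",s);cv2.imwrite("pics/w3.png",im[:,:,::-1])
for c,a,p in blobs(im,(18,120,100),(33,255,255),(130,90,260,200),500):
    (x,y),r=cv2.minEnclosingCircle(p.astype(np.float32))
    for uv in(c,(x,y)):
        P=ray(C,uv,.123)[:2];d=P-ax;print("cap",uv,a,P.round(4),np.hypot(*d).round(4),np.degrees(np.arctan2(*d[::-1])).round(1))
q=im[50:110,150:230].astype(int);v,u=np.nonzero(q[:,:,0]-np.maximum(q[:,:,1],q[:,:,2])>70)
P=ray(C,(u.mean()+150,v.mean()+50),.006)[:2];d=P-ax;print("arrow",u.mean()+150,v.mean()+50,P,np.hypot(*d),np.degrees(np.arctan2(*d[::-1])))
E
```

```text
11.55 [0.5146 0.1182 0.2308] yaw 142.7254268812551 q [ 0.71  0.25 -1.1   1.8   0.23  1.23  0.47]
cap [195.7 142. ] 3082 [0.4298 0.1147] 0.0853 -177.6
cap (195.16587829589844, 143.19668579101562) 3082 [0.4301 0.114 ] 0.085 -177.1
arrow 177.6315789473684 82.42631578947368 [0.36292854 0.1088998 ] 0.15236171877063343 -176.46279759877
```

View pics/w3.png

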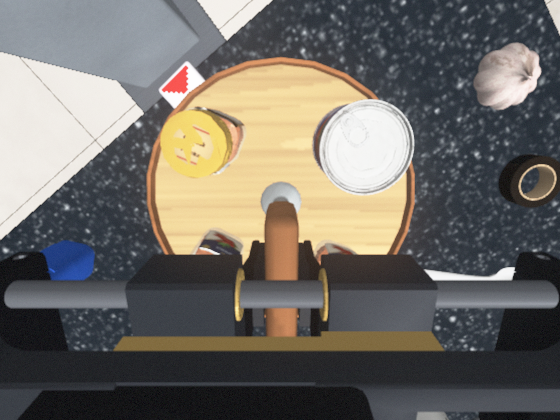

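The jar at (195,143) lines up with the arrow at (178,82) to within about 1°. It is upright, the handle is held at 20 N and nothing is moving, so I'm handing it in.

```bash
python3 -c "
from bench import ctrl
print(ctrl.close_job())"
```

```text
the job is handed in; nothing more can be done
None
```

I turned the carousel about 46.6° clockwise, so the yellow-capped jar now stands at the red arrow to within about 1°. The gripper still holds the handle at 20 N, and I handed the job in at about 11.6 s; no verdict came back.

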